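Hold the sensor over the balanced test block

ROBOT

A 6-joint arm with a two-finger parallel gripper is mounted at the origin on the work surface. World frame = base frame: x ahead of the robot, y to its left, z up, the work surface at z = 0. Lengths are in m, angles in degrees, forces in N, time in s.
With the tool pointing down it reaches from about 0.3 to 0.75 m from the base axis. Payload 8.5 kg.
Tool frame: the origin (TCP) lies on the centre line of the jaws, within the pads' length; the fingertips stand 19 mm ahead of it and the grasp point (between the pads) is the TCP; z points along the fingers, x is the direction in which the jaws open and shut, and the axes are right-handed (so a half turn about z gives the same grasp; the last joint's range is limited). The gripper opens to 85 mm and grips with 20 to 120 N. Pads are 22 mm wide; open, the fingers measure 114 mm over their backs; the gripper's body (76 mm by 85 mm) begins 54 mm behind the grasp point. The pads swing forward as they close: fully open they stand 13 mm farther back than shut.
Start: joints at [64.326, 21.807, 74.336, -0, 83.858, -12.336], TCP at [0.127, 0.535, 0.227] pointing down, gripper open.
Joint ranges: [-178.18, 178.18], [-50.72, 133.34], [12.68, 142.11], [-81.47, 261.47], [9.98, 163.14], [-165.26, 165.26]. Speed limits (degrees/s): [136.94, 136.94, 180, 180, 180, 180].

INTERFACE

Orientations are given as a 3x3 rotation matrix whose columns are the frame's x, y, z axes.
In Python, from rig import env, cams, order gives the robot as it stands.
- The arm moves only by the tool step_arm, never from a script. Its argument "steps" is a list of rows, each an object with "xyz": the shift along the tool's x, y, z normalised to -1 to 1, where 1 is 0.04 m, a list of three; "turn": the turn, a rotation vector about the tool's x, y, z normalised to -1 to 1, where 1 is 0.08 rad, a list of three; "gripper": the gripper command: -1 is shut, 1 is fully open, values between are in proportion. A call has 1 to 20 rows; each row shifts and turns the commanded pose from where the row before left it, along the tool's axes as they then stand; what a row does not reach is not made up. A row lasts 1/12 s, in which the tool goes at most 41.7 mm and 7.16 degrees, less where a joint would pass 70% of its speed; a pose out of reach is approached as far as the arm can. A call with a number of a shift or a turn outside -1 to 1 is refused whole. A call with a gripper value outside its range is refused whole. The fingers move at their own pace and stop on an object; "squeeze" is the grip in N (left out, the last holds). Time passes only in rows, so rows that do not move let the fingers close. It gives the time, the measured TCP pose, the force and the opening at its end, in the units of the state.
- env.observe(): the state, without advancing time (a new reading comes with each control period).
- cams.get_image(name): name is "scene" or "top" or "wrist"; returns (picture, depth): 400x640x3 uint8, red, green, blue; 400x640 float32, m along the optical axis (not along the pixel's ray), 0 where there is no reading.
- cams.camera_info(name): a dict with "fx", "fy", "cx", "cy" (pixels), "extrinsics" (4x4, takes a point from camera to world coordinates). Camera axes: x right, y down, z forward; pixel columns grow to the right and rows downward; lengths in m; the calibration is good to about 2 mm. A picture is of the moment at which its call begins: read the wrist's pose just before it. camera_info takes no time and is no camera call; for the wrist camera it gives the pose at the moment of the call.
- order.close_job(): hands the job in, once; it reports no verdict.
The state is a dict: "time_s": time; "q": joint angles; "qvel": joint speeds; "joint_efforts": joint torques, N m; "position": TCP position; "tool_rot": TCP orientation; "ft_force": force on the tool from outside, world axes, zero at the start; "wrist_torque": the same for the moment, N m; "grip_width": finger opening in m.
Only numpy, scipy, OpenCV 4.12 (cv2) and the standard library are available. Lean on these libraries where they do the work, as an engineer would, in place of code of your own. Each camera call takes 0.05 s, during which the arm holds its last target. There are 200 camera calls.

TASK

On the lab bench, set the brass block down gently, right way up, on the crown of the copper dome inside the hotplate's guard, so that it stays balanced there by itself. Then take the orange sensor probe out of its holder, carry it over the guard without knocking the hotplate or touching the block, and finish still holding it upright and steady with its nose hovering about 10 mm above the centre of the block. Do not put the probe down or let go of it at the end, and leave the bottle, beaker and jar alone.

Things in the scene. Friction and masses are not known exactly. Their poses are not given: they have to be found in the camera images.
- hotplate: Grey-beige laboratory hotplate, fixed to the bench, yaw varies. Housing 200 x 200 mm, aluminium plate on top whose upper face is 95 mm above the bench. A low white sheet-metal guard with a blue rim stands around the plate: outside 226 x 226 mm, walls 3 mm thick, rim 152 mm above the bench, inside clear width 220 mm. A copper hemisphere of radius 40 mm sits in the middle of the plate. Origin: centre of its underside, at bench height; x and y along its sides, z up.
- dome_top (a point): Highest point (crown) of the fixed copper dome, 135 mm above the bench and at the centre of the hotplate (17 mm below the guard's rim); the dome surface falls away as a sphere of radius 40 mm.
- block: Loose flat brass-coloured test block, 52 x 52 x 14 mm, about 0.12 kg, with a black dot at the centre of its upper face. Origin: centre of its underside; x and y along its sides, z up. It starts flat on block_stand with its underside 40 mm above the bench, turned at any yaw within 0.5 rad of the stand. On the dome it rests on one point: it stays when it is set level within a few mm of the crown, and leans about 0.03 rad per mm off centre.
- block_top (a point): Centre of the block's upper face (black dot), 14 mm above its origin along its z.
- block_stand: Small fixed stand: dark steel foot 90 x 90 x 6 mm with a blue square post 30 x 30 mm, top 40 mm above the bench, narrower than the block that lies centred on it. On the robot's left or right of the hotplate. Origin: centre of the foot's underside.
- probe: Loose non-contact sensor probe, about 0.14 kg, 120 mm long, standing upright nose down in probe_stand. Steel nose 18 mm diameter over the lowest 20 mm, then an orange round body 28 mm diameter from 20 to 120 mm with black bands. Origin: centre of the flat nose face (the lowest point); z points up along its axis. In the holder its origin is 15 mm above the bench, its top 135 mm; the upper 75 mm stick out.
- probe_stand: Fixed grey holder block 75 x 75 x 60 mm with one vertical hole 31 mm diameter, 45 mm deep, in its middle, in which the probe stands. On the opposite side of the hotplate from block_stand. Origin: centre of its underside.
- bottle: Bystander: amber bottle, 58 mm diameter, 115 mm high, loose. Origin: centre of its underside.
- beaker: Bystander: glass beaker, 68 mm diameter, 85 mm high, loose. Origin: centre of its underside.
- jar: Bystander: white jar with blue lid, 52 mm diameter, 60 mm high, loose. Origin: centre of its underside.
Not all that is in view belongs to the job. Of the things like the block, leave any that is brown or purple; of the rest the larger one is meant.

How it is judged (in metres and radians):
On the way, in this order (a step that is already met when the one before it is completed fails the run):
1. the block is balanced on the dome, released and at rest (horizontal distance between block_top and dome_top below 0.012 m and z of block in the frame of dome_top between -0.006 and 0.006 m and angle between block's own z axis and vertical below 0.26 rad and contact force between block and hotplate above 0.2 N and contact force between the fingers and block below 0.05 N and linear speed of block below 0.03 m/s), for 0.3 s.
2. the probe is lifted, gripped, above the guard's rim (height (world z) of probe above 0.153 m and contact force between the fingers and probe above 1 N), for 0.1 s.
At the end, for the whole second after the job is handed in: Block free and still on the dome: top centre within 12 mm of the crown in plan, underside within 6 mm of crown height, tilt under 0.26 rad. Probe gripped, still, within 0.15 rad of upright, nose 3-20 mm above the block and within 8 mm of its centre in plan, touching neither block nor hotplate (all of step 1 and horizontal distance between probe and block_top below 0.008 m and z of probe in the frame of block_top between 0.003 and 0.02 m and angle between probe's own z axis and vertical below 0.15 rad and linear speed of probe below 0.02 m/s and contact force between the fingers and probe above 1 N and contact force between probe and block below 0.05 N and contact force between probe and hotplate below 0.05 N); the arm keeps its last pose, push and grip.
It fails at once if the probe touches the block (contact force between probe and block above 0.2 N).
It fails at once if the probe knocks the hotplate, its guard or dome (contact force between probe and hotplate above 1 N).
It fails at once if the block is dropped or thrown (falls freely at more than 0.5 m/s) (linear speed of block above 0.5 m/s and contact force between the fingers and block below 0.01 N).
It fails at once if the bottle, beaker or jar is moved more than 25 mm or tipped (distance of any of bottle, beaker, jar from where it was at the start of the episode above 0.025 m or angle between any of bottle, beaker, jar's own z axis and vertical above 0.4 rad).
It also fails if it takes over 64 s, if anything falls off the work surface, if the arm or the gripper's body presses on something with over 40 N, if the wrist force passes 120 N, or if a joint passes its speed limit or range.

## Working session

There is one attempt and no reset: what is moved stays moved. The work goes in short steps, Python scripts to look and compute and a tool call to move; the robot and the scene stay as the last step left them, time stands still between calls to the robot, and variables do not carry over. Pictures are saved under pics/ and viewed, about 8 in all and at most 12, crops included, and the job is handed in when it is done.

Besides the shell and the picture viewer there is one more tool, called after "Request:" by a JSON object that holds its "api" and its "payload". step_arm: Moves the arm, as the interface text tells. Scaled input: -1 to 1 covers 0.04 m each way for a shift and 0.08 rad each way for a turn. Its arguments: {"type":"object","properties":{"steps":{"type":"array"},"squeeze":{"type":"number"}},"required":["steps"]}

```bash
ls; mkdir -p pics
cat > h.py <<'E'
import numpy as np, cv2
from rig import env,cams,order
def grab(n,save=None):
    i=cams.camera_info(n); p,d=cams.get_image(n)
    if save: cv2.imwrite('pics/'+save,p[:,:,::-1])
    v,u=np.mgrid[:400,:640]
    c=np.stack([(u-i['cx'])/i['fx']*d,(v-i['cy'])/i['fy']*d,d,np.ones_like(d)],-1)
    W=(c@np.array(i['extrinsics']).T)[...,:3]; W[d==0]=np.nan
    return p,d,W,i
E
python3 - <<'E'
from h import *
for n in ['scene','top']:
    p,d,W,i=grab(n,n+'1.png'); np.savez('/tmp/'+n,p=p,W=W); print(n,np.round(i['extrinsics'],3).tolist(),i['fx'])
s=env.observe();print(s)
E
```

```text
pics
scene [[0.158, 0.833, -0.53, 1.125], [0.987, -0.14, 0.074, -0.05], [-0.012, -0.535, -0.845, 1.103], [0.0, 0.0, 0.0, 1.0]] 435.4145821272446
top [[0.009, -0.987, 0.159, 0.317], [-1.0, -0.008, 0.008, 0.043], [-0.006, -0.159, -0.987, 1.342], [0.0, 0.0, 0.0, 1.0]] 430.6586153435846
{'time_s': 0.1, 'q': array([ 6.43282770e+01,  2.18382591e+01,  7.43777584e+01, -1.99138925e-03,
        8.38596061e+01, -1.23348809e+01]), 'qvel': array([-0.03933578, -0.10926287, -0.1641938 ,  0.03446572, -0.08057238,
        0.0096552 ]), 'joint_efforts': array([ 2.94433754e-03, -4.49220121e+01, -2.31655955e+01, -2.15695686e-04,
        3.60914688e-03,  1.79887456e-05]), 'position': array([0.12675721, 0.53492246, 0.22627856]), 'tool_rot': array([[ 2.30671470e-01,  9.73031541e-01, -5.40645011e-04],
       [ 9.73030827e-01, -2.30671970e-01, -1.20456621e-03],
       [-1.29679257e-03, -2.48205203e-04, -9.99999128e-01]]), 'ft_force': array([ 0.41259413, -0.90192297, -0.15947781]), 'wrist_torque': array([-0.07158656,  0.05379896, -0.00379101]), 'grip_width': 0.08542138838933627}
```

View pics/top1.png

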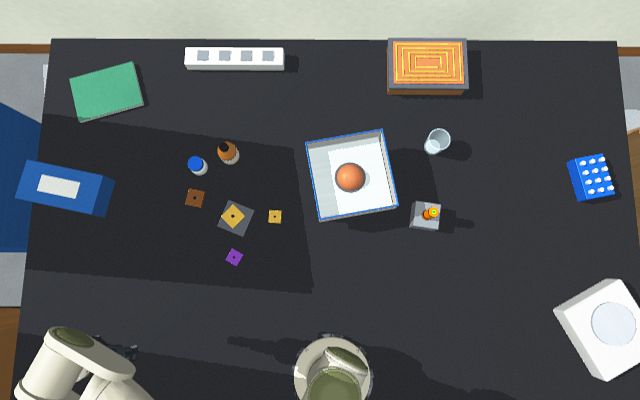

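View pics/scene1.png

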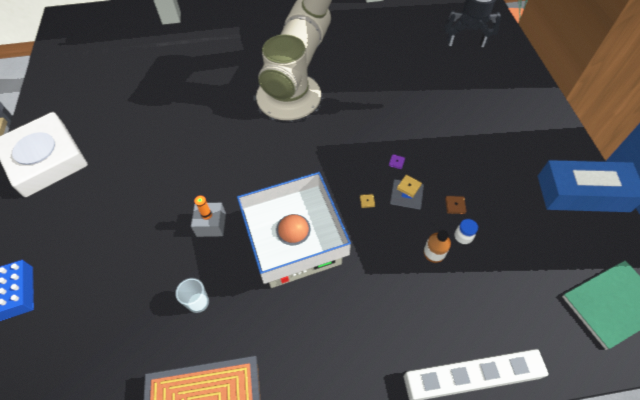

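The top view shows the target block on its stand at (233,216). The smaller yellow, brown and purple ones are decoys. The dome is at (350,178), the probe at (430,213), the beaker at (437,140), the bottle at (228,152) and the jar at (197,165).

```bash
cat >> h.py <<'E'
from scipy.optimize import least_squares
def sphere(P,r=.04):
    f=lambda x:np.linalg.norm(P-x,axis=1)-r
    s=least_squares(f,np.r_[P[:,:2].mean(0),.1],loss='soft_l1',f_scale=.002); return s.x,np.std(s.fun)
def rect(P,zlo,zhi):
    m=(P[:,2]>zlo)&(P[:,2]<zhi); Q=P[m]
    (c,wh,a)=cv2.minAreaRect((Q[:,:2]*1000).astype(np.float32)); return np.round(c,1),np.round(wh,1),round(a,1),len(Q),Q[:,2].mean()
E
cat > m.py <<'E'
from h import *
for n in ['top','scene']:
    z=np.load('/tmp/%s.npz'%n); p,W=z['p'],z['W']; hsv=cv2.cvtColor(p,cv2.COLOR_RGB2HSV); H,S,V=[hsv[...,k].astype(int) for k in range(3)]
    x,y,zz=W[...,0],W[...,1],W[...,2]
    reg=lambda c,r:np.hypot(x-c[0],y-c[1])<r
    u0={'top':dict(dome=(350,178),block=(233,216),probe=(434,211),bk=(437,140),bot=(228,152),jar=(197,165)),'scene':dict(dome=(293,229),block=(409,186),probe=(201,201),bk=(193,296),bot=(437,246),jar=(466,232))}[n]
    c={k:W[v[1],v[0]] for k,v in u0.items()}
    print(n,{k:np.round(v,3).tolist() for k,v in c.items()})
    m=reg(c['dome'],.06)&(H<12)&(S>100)&(zz>.098); print('dome',sphere(W[m]),m.sum())
    m=reg(c['dome'],.2)&(H>100)&(H<125)&(S>120)&(zz>.13); print('rim',rect(W[m],.14,.17))
    m=reg(c['block'],.06)&(zz>.045)&(zz<.07); print('block',rect(W[m],.045,.07))
    m=reg(c['probe'],.06)&(zz>.12); print('probe top',W[m].mean(0),m.sum(),W[m].max(0),W[m].min(0))
    m=reg(c['probe'],.08)&(zz>.05)&(zz<.065); print('pstand',rect(W[m],.05,.068))
    for k,h in(('bk',.085),('bot',.115),('jar',.06)):
        m=reg(c[k],.07)&(zz>.02)&(zz<h+.01); print(k,np.round((W[m].max(0)+W[m].min(0))/2,3),m.sum())
E
python3 m.py
```

```text
top {'dome': [0.571, -0.046, 0.13], 'block': [0.468, 0.302, 0.052], 'probe': [0.477, -0.283, 0.133], 'bk': [0.722, -0.333, 0.011], 'bot': [0.656, 0.316, 0.093], 'jar': [0.623, 0.416, 0.062]}
dome (array([ 0.58002953, -0.04705607,  0.09556178]), np.float64(0.0017116617427362327)) 392
rim (array([580.7, -47.1]), array([227.3, 228.1]), 10.7, 424, np.float64(0.15231072300310072))
block (array([466.6, 303.2]), array([53.6, 50.9]), 46.4, 308, np.float64(0.05451801942092425))
probe top [ 0.47368287 -0.27747354  0.13419049] 87 [ 0.48886401 -0.26437755  0.1413907 ] [ 0.46034322 -0.29095371  0.12017801]
pstand (array([ 474.3, -279.3]), array([76.3, 75.2]), 81.8, 491, np.float64(0.05968322583176416))
bk [ 0.702 -0.318  0.056] 393
bot [0.664 0.326 0.071] 370
jar [0.625 0.423 0.044] 261
scene {'dome': [0.6, -0.049, 0.131], 'block': [0.473, 0.299, 0.052], 'probe': [0.48, -0.278, 0.135], 'bk': [0.685, -0.333, 0.003], 'bot': [0.684, 0.311, 0.082], 'jar': [0.648, 0.407, 0.061]}
dome (array([ 0.58134919, -0.04818763,  0.09412044]), np.float64(0.0015591333473085587)) 550
rim (array([581. , -48.5]), array([230.4, 228. ]), 10.7, 499, np.float64(0.15113836156781182))
block (array([470. , 301.6]), array([52.7, 55.2]), 45.1, 307, np.float64(0.052683774178134156))
probe top [ 0.47910489 -0.27931609  0.13230879] 109 [ 0.49140473 -0.2660533   0.1385153 ] [ 0.46241162 -0.29395045  0.12004632]
pstand (array([ 476.8, -280.7]), array([76.4, 77.9]), 82.1, 531, np.float64(0.059155521800475126))
bk [ 0.703 -0.32   0.054] 651
bot [0.671 0.325 0.069] 570
jar [0.639 0.4   0.045] 356
```

Request:
{"api": "step_arm", "payload": {"steps": [{"xyz": [-0.23,0.6,0],"turn": [0,0,0],"gripper": 1},{"xyz": [-0.23,0.6,0],"turn": [0,0,0],"gripper": 1},{"xyz": [-0.23,0.6,0],"turn": [0,0,0],"gripper": 1},{"xyz": [-0.23,0.6,0],"turn": [0,0,0],"gripper": 1},{"xyz": [-0.23,0.6,0],"turn": [0,0,0],"gripper": 1},{"xyz": [-0.23,0.6,0],"turn": [0,0,0],"gripper": 1},{"xyz": [-0.23,0.6,0],"turn": [0,0,0],"gripper": 1},{"xyz": [-0.23,0.6,0],"turn": [0,0,0],"gripper": 1},{"xyz": [-0.23,0.6,0],"turn": [0,0,0],"gripper": 1},{"xyz": [-0.23,0.6,0],"turn": [0,0,0],"gripper": 1},{"xyz": [-0.23,0.6,0],"turn": [0,0,0],"gripper": 1},{"xyz": [-0.23,0.6,0],"turn": [0,0,0],"gripper": 1},{"xyz": [-0.23,0.6,0],"turn": [0,0,0],"gripper": 1},{"xyz": [-0.23,0.6,0],"turn": [0,0,0],"gripper": 1},{"xyz": [-0.23,0.6,0],"turn": [0,0,0],"gripper": 1},{"xyz": [-0.23,0.6,0],"turn": [0,0,0],"gripper": 1}]}}

```text
time_s: 1.43
position: [0.4674, 0.3024, 0.2265]
tool_rot: [[0.231, 0.973, -0.001], [0.973, -0.231, -0.0], [-0.0, -0.001, -1.0]]
ft_force: [0.4, 0.4, -0.8]
grip_width: 0.0854
```

Request:
{"api": "step_arm", "payload": {"steps": [{"xyz": [0,0,0],"turn": [0,0,0.98],"gripper": 1},{"xyz": [0,0,0],"turn": [0,0,0.98],"gripper": 1},{"xyz": [0,0,0],"turn": [0,0,0.98],"gripper": 1},{"xyz": [0,0,0],"turn": [0,0,0.98],"gripper": 1},{"xyz": [0,0,0],"turn": [0,0,0.98],"gripper": 1},{"xyz": [0,0,0],"turn": [0,0,0.98],"gripper": 1},{"xyz": [0,0,0],"turn": [0,0,0.98],"gripper": 1},{"xyz": [0,0,0],"turn": [0,0,0],"gripper": 1},{"xyz": [0,0,0],"turn": [0,0,0],"gripper": 1}]}}

```text
time_s: 2.18
position: [0.4664, 0.3033, 0.2266]
tool_rot: [[0.703, 0.711, -0.001], [0.711, -0.703, -0.0], [-0.001, -0.0, -1.0]]
ft_force: [0.2, -0.8, 0.8]
grip_width: 0.0856
```

```bash
cat > blk.py <<'E'
from h import *
import sys
s=env.observe();R=s['tool_rot'];print(s['position'],'yaw',np.degrees(np.arctan2(R[1,0],R[0,0])),'tilt',R[:,2],s['ft_force'],s['grip_width'])
p,d,W,i=grab('wrist',sys.argv[1])
E=np.array(i['extrinsics']); print('cam',np.round(E@[0,0,0,1],3),np.round(E[:3,2],2))
hsv=cv2.cvtColor(p,cv2.COLOR_RGB2HSV);H,S=hsv[...,0],hsv[...,1]
m=(H>14)&(H<32)&(S>80)&(W[...,2]>.045)&(W[...,2]<.07)&(np.hypot(W[...,0]-.468,W[...,1]-.302)<.06)
print('block',rect(W[m],.045,.07))
E
python3 blk.py w1.png
```

```text
[0.4664373  0.30328734 0.22655224] yaw 45.35070245847829 tilt [-6.00836861e-04 -2.56612472e-04 -9.99999787e-01] [ 0.20405731 -0.77081537  0.8325846 ] 0.08563705482339408
cam [0.419 0.35  0.374 1.   ] [ 0.19 -0.19 -0.96]
block (array([468.6, 300.5]), array([51.1, 52. ]), 46.0, 2923, np.float64(0.05423710167387136))
```

Request:
{"api": "step_arm", "payload": {"steps": [{"xyz": [-0.01,0.09,0],"turn": [0,0,-0.14],"gripper": 1},{"xyz": [0,0,0.5],"turn": [0,0,0],"gripper": 1},{"xyz": [0,0,0.5],"turn": [0,0,0],"gripper": 1},{"xyz": [0,0,0.5],"turn": [0,0,0],"gripper": 1},{"xyz": [0,0,0.5],"turn": [0,0,0],"gripper": 1},{"xyz": [0,0,0.5],"turn": [0,0,0],"gripper": 1},{"xyz": [0,0,0.5],"turn": [0,0,0],"gripper": 1},{"xyz": [0,0,0.5],"turn": [0,0,0],"gripper": 1},{"xyz": [0,0,0.3],"turn": [0,0,0],"gripper": 1},{"xyz": [0,0,0.3],"turn": [0,0,0],"gripper": 1},{"xyz": [0,0,0.26],"turn": [0,0,0],"gripper": 1},{"xyz": [0,0,0],"turn": [0,0,0],"gripper": 1},{"xyz": [0,0,0],"turn": [0,0,0],"gripper": 1}]}}

```text
time_s: 3.32
position: [0.4689, 0.3004, 0.0523]
tool_rot: [[0.696, 0.718, -0.001], [0.718, -0.696, -0.0], [-0.001, -0.0, -1.0]]
ft_force: [-0.5, -0.4, 0.4]
grip_width: 0.0854
```

```bash
python3 blk.py w2.png
```

```text
[0.46890341 0.30040796 0.05230401] yaw 45.89775598346666 tilt [-5.47957209e-04 -2.23992396e-04 -9.99999825e-01] [-0.49159021 -0.40574296  0.44745422] 0.08541536878820932
cam [0.421 0.346 0.2   1.   ] [ 0.19 -0.19 -0.96]
block (array([468.4, 300.4]), array([52.3, 52.8]), 46.2, 12383, np.float64(0.05410209004443999))
```

View pics/w2.png

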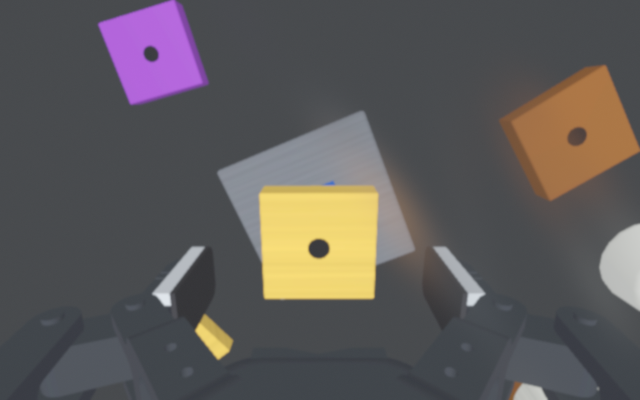

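The block, with its dot at (319,248), sits square and centred between the pads at columns 185 and 455. I'm closing now.

Request:
{"api": "step_arm", "payload": {"steps": [{"xyz": [0,0,0],"turn": [0,0,0],"gripper": -1},{"xyz": [0,0,0],"turn": [0,0,0],"gripper": -1},{"xyz": [0,0,0],"turn": [0,0,0],"gripper": -1},{"xyz": [0,0,0],"turn": [0,0,0],"gripper": -1},{"xyz": [0,0,0],"turn": [0,0,0],"gripper": -1},{"xyz": [0,0,0],"turn": [0,0,0],"gripper": -1},{"xyz": [0,0,0],"turn": [0,0,0],"gripper": -1},{"xyz": [0,0,0],"turn": [0,0,0],"gripper": -1}], "squeeze": 30}}

```text
time_s: 4.03
position: [0.4688, 0.3005, 0.0524]
tool_rot: [[0.696, 0.718, 0.0], [0.718, -0.696, 0.0], [0.0, 0.0, -1.0]]
ft_force: [0.6, -0.2, -1.1]
grip_width: 0.0
```

Request:
{"api": "step_arm", "payload": {"steps": [{"xyz": [0,0,-0.2],"turn": [0,0,0],"gripper": -1},{"xyz": [0,0,-0.3],"turn": [0,0,0],"gripper": -1},{"xyz": [0,0,-0.4],"turn": [0,0,0],"gripper": -1},{"xyz": [0,0,-0.5],"turn": [0,0,0],"gripper": -1},{"xyz": [0,0,-0.5],"turn": [0,0,0],"gripper": -1},{"xyz": [0,0,-0.5],"turn": [0,0,0],"gripper": -1},{"xyz": [0,0,-0.5],"turn": [0,0,0],"gripper": -1},{"xyz": [0,0,-0.5],"turn": [0,0,0],"gripper": -1},{"xyz": [0,0,-0.5],"turn": [0,0,0],"gripper": -1},{"xyz": [0,0,0],"turn": [0,0,0],"gripper": -1},{"xyz": [0,0,0],"turn": [0,0,0],"gripper": -1}]}}

```text
time_s: 4.95
position: [0.469, 0.3006, 0.2095]
tool_rot: [[0.696, 0.718, 0.002], [0.718, -0.696, 0.001], [0.002, 0.001, -1.0]]
ft_force: [-0.2, -0.2, -0.6]
grip_width: 0.0
```

```bash
cat > blk2.py <<'E'
from h import *
import sys
# block in the tool frame from wrist cam
s=env.observe();R=s['tool_rot'];t=s['position'];print(t,'yaw',np.degrees(np.arctan2(R[1,0],R[0,0])),'tilt',R[:,2],s['ft_force'],s['grip_width'])
p,d,W,i=grab('wrist',sys.argv[1])
T=(W-t)@R
hsv=cv2.cvtColor(p,cv2.COLOR_RGB2HSV);H,S,V=[hsv[...,k] for k in range(3)]
m=(H>14)&(H<32)&(S>80)&(np.abs(T).max(-1)<.06)&(T[...,2]>-.02)&(T[...,2]<.012)
Q=T[m]; 
A=np.c_[Q[:,:2],np.ones(len(Q))]
k=np.ones(len(Q),bool)
for _ in range(4):
    c=np.linalg.lstsq(A[k],Q[k,2],rcond=None)[0]; k=np.abs(A@c-Q[:,2])<.0015
print('top plane slopes',c,'n',k.sum(),'of',len(k))
r=cv2.minAreaRect((Q[k][:,:2]*1000).astype(np.float32)); print('rect tool mm',r)
# dot
lab=(V<60)&(np.abs(T[...,:2]-np.array(r[0])/1000).max(-1)<.015)&(np.abs(T[...,2]-c[2])<.006)
print('dot tool mm',T[lab].mean(0)*1000,lab.sum(),'world',W[lab].mean(0))
E
python3 blk2.py w3.png
```

```text
[0.46897601 0.30059799 0.20950999] yaw 45.86057461754605 tilt [ 2.08044034e-03  8.16407994e-04 -9.99997503e-01] [-0.22570039 -0.24662028 -0.64182931] 8.656928488887202e-06
top plane slopes [0. 0. 0.] n 0 of 0
rect tool mm ((0.0, 0.0), (0.0, 0.0), 0.0)
dot tool mm [nan nan nan] 0 world [nan nan nan]blk2.py:18: RuntimeWarning: Mean of empty slice.
  print('dot tool mm',T[lab].mean(0)*1000,lab.sum(),'world',W[lab].mean(0))
  ret = um.true_divide(
```

The jaws closed on nothing, so I'll check where the block is now.

View pics/w3.png

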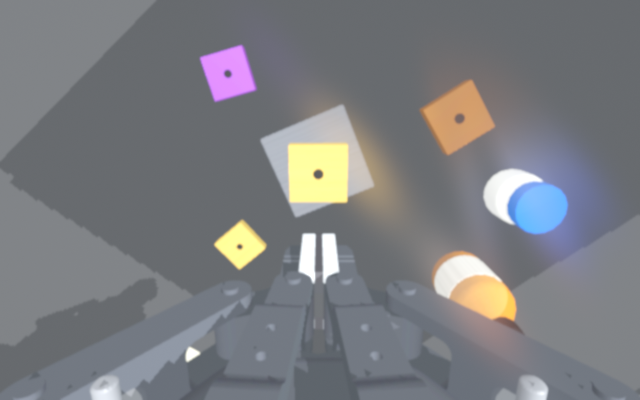

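```bash
python3 blk.py w4.png
```

```text
[0.46855631 0.30041542 0.20833878] yaw 45.85888096492293 tilt [-1.52871448e-04 -3.49469494e-05 -9.99999988e-01] [ 0.09622708  0.60725612 -0.48585689] -0.0002730907968871436
cam [0.421 0.346 0.356 1.   ] [ 0.19 -0.19 -0.96]
block (array([468.7, 300.2]), array([51.7, 52.5]), 46.2, 3339, np.float64(0.054212585151555054))
```

Run:
```python
from h import *
s=env.observe();R=s['tool_rot'];t=s['position']
p,d,W,i=grab('wrist'); T=(W-t)@R*1000
for (u,v) in [(308,237),(308,245),(308,260),(330,237),(330,250),(330,270),(318,174),(300,250),(316,250)]: print(u,v,d[v,u],np.round(T[v,u],1),np.round(W[v,u],3))
m=(p.min(-1)>200)&(np.abs(T[...,:2]).max(-1)<40)&(T[...,2]>-60)&(T[...,2]<60)
Q=T[m]; print(m.sum(),Q.min(0),Q.max(0),np.percentile(Q,[2,98],axis=0))
```

```text
308 237 0.1446782 [ -4.7 -10.  -12.8] [0.458 0.304 0.221]
308 245 0.13668598 [ -4.4 -10.1 -21.1] [0.458 0.304 0.229]
308 260 0.122911654 [ -4.  -10.7 -35.2] [0.458 0.305 0.243]
330 237 0.14482579 [  4.5 -10.  -12.7] [0.464 0.31  0.22 ]
330 250 0.13225232 [  4.  -10.1 -25.7] [0.464 0.31  0.233]
330 270 0.11834438 [  3.6  -9.5 -40.3] [0.464 0.31  0.248]
318 174 0.30777967 [ -0.7  -0.  153.7] [0.468 0.3   0.054]
300 250 0.14134896 [ -7.8  -6.3 -17.3] [0.458 0.299 0.225]
316 250 0.1316641 [ -1.3 -10.4 -26.3] [0.46  0.307 0.234]
1203 [-37.12763422 -11.60322298 -59.98796474] [36.8129588   9.15585573 -8.70421223] [[ -6.83536424 -11.02343049 -45.79339251]
 [  6.16026728  -6.37292556 -10.14538658]]
```

The block hasn't moved. The wrist depth puts the shut fingertips about 9 mm behind the reported TCP, where the description says 19 mm ahead. The reported TCP is therefore about 28 mm off along tool z, which explains the miss. I'll use the measured offset, reopen, and check it again in the open state.

Request:
{"api": "step_arm", "payload": {"steps": [{"xyz": [0,0,0.5],"turn": [0,0,0],"gripper": 1},{"xyz": [0,0,0.5],"turn": [0,0,0],"gripper": 1},{"xyz": [0,0,0.5],"turn": [0,0,0],"gripper": 1},{"xyz": [0,0,0.5],"turn": [0,0,0],"gripper": 1},{"xyz": [0,0,0],"turn": [0,0,0],"gripper": 1},{"xyz": [0,0,0],"turn": [0,0,0],"gripper": 1},{"xyz": [0,0,0],"turn": [0,0,0],"gripper": 1},{"xyz": [0,0,0],"turn": [0,0,0],"gripper": 1},{"xyz": [0,0,0],"turn": [0,0,0],"gripper": 1}]}}

```text
time_s: 5.85
position: [0.4692, 0.3007, 0.1295]
tool_rot: [[0.696, 0.718, 0.002], [0.718, -0.696, 0.001], [0.002, 0.001, -1.0]]
ft_force: [0.4, 0.2, 0.4]
grip_width: 0.0853
```

Run:
```python
from h import *
s=env.observe();R=s['tool_rot'];t=s['position'];print(t,s['grip_width'])
p,d,W,i=grab('wrist','w5.png'); T=(W-t)@R*1000
m=(np.abs(T[...,0])<65)&(np.abs(T[...,1])<15)&(T[...,2]>-60)&(T[...,2]<40)
for sgn in(-1,1):
    Q=T[m&(T[...,0]*sgn>0)]; o=np.argsort(-Q[:,2])[:200:20]; print(np.round(Q[o],1).tolist())
```

```text
[0.46924721 0.30067095 0.12948061] 0.0852855276139823
[[-43.2, 2.2, -17.4], [-43.1, -5.6, -18.7], [-42.8, 8.9, -19.3], [-42.7, 4.0, -19.9], [-42.9, -6.3, -20.3], [-42.9, 10.8, -20.8], [-42.9, -6.8, -21.4], [-43.0, -9.6, -21.9], [-45.5, -9.8, -22.4], [-42.7, -0.6, -22.7]]
[[42.8, 2.4, -16.9], [42.5, 5.1, -18.7], [42.5, -2.1, -19.5], [42.5, 4.9, -19.9], [42.5, 1.9, -20.4], [42.3, -4.1, -21.0], [42.4, -1.3, -21.4], [42.5, 1.6, -21.8], [42.2, -4.4, -22.4], [42.1, -0.2, -22.7]]
```

Request:
{"api": "step_arm", "payload": {"steps": [{"xyz": [0,0,0.4],"turn": [0,0,0],"gripper": 1},{"xyz": [0,0,0.4],"turn": [0,0,0],"gripper": 1},{"xyz": [0,0,0.4],"turn": [0,0,0],"gripper": 1},{"xyz": [0,0,0.4],"turn": [0,0,0],"gripper": 1},{"xyz": [0,0,0.4],"turn": [0,0,0],"gripper": 1},{"xyz": [0,0,0.3],"turn": [0,0,0],"gripper": 1},{"xyz": [0,0,0.2],"turn": [0,0,0],"gripper": 1},{"xyz": [0,0,0.2],"turn": [0,0,0],"gripper": 1},{"xyz": [0,0,0],"turn": [0,0,0],"gripper": 1},{"xyz": [0,0,0],"turn": [0,0,0],"gripper": -1},{"xyz": [0,0,0],"turn": [0,0,0],"gripper": -1},{"xyz": [0,0,0],"turn": [0,0,0],"gripper": -1},{"xyz": [0,0,0],"turn": [0,0,0],"gripper": -1},{"xyz": [0,0,0],"turn": [0,0,0],"gripper": -1},{"xyz": [0,0,0],"turn": [0,0,0],"gripper": -1},{"xyz": [0,0,0],"turn": [0,0,0],"gripper": -1},{"xyz": [0,0,0],"turn": [0,0,0],"gripper": -1}], "squeeze": 30}}

```text
time_s: 7.32
position: [0.4693, 0.3007, 0.0212]
tool_rot: [[0.696, 0.718, 0.002], [0.718, -0.696, 0.001], [0.001, 0.001, -1.0]]
ft_force: [0.1, 0.2, 5.5]
grip_width: 0.0515
```

Request:
{"api": "step_arm", "payload": {"steps": [{"xyz": [0,0,-0.2],"turn": [0,0,0],"gripper": -1},{"xyz": [0,0,-0.3],"turn": [0,0,0],"gripper": -1},{"xyz": [0,0,-0.4],"turn": [0,0,0],"gripper": -1},{"xyz": [0,0,-0.5],"turn": [0,0,0],"gripper": -1},{"xyz": [0,0,-0.5],"turn": [0,0,0],"gripper": -1},{"xyz": [0,0,-0.5],"turn": [0,0,0],"gripper": -1},{"xyz": [0,0,-0.5],"turn": [0,0,0],"gripper": -1},{"xyz": [0,0,-0.5],"turn": [0,0,0],"gripper": -1},{"xyz": [0,0,-0.5],"turn": [0,0,0],"gripper": -1},{"xyz": [0,0,-0.3],"turn": [0,0,0],"gripper": -1},{"xyz": [0,0,0],"turn": [0,0,0],"gripper": -1},{"xyz": [0,0,0],"turn": [0,0,0],"gripper": -1}]}}

```text
time_s: 8.32
position: [0.4686, 0.3004, 0.1886]
tool_rot: [[0.696, 0.718, 0.0], [0.718, -0.696, 0.0], [0.0, 0.0, -1.0]]
ft_force: [-0.2, 0.4, -2.4]
grip_width: 0.0515
```

```bash
sed -i 's/T\[...,2\]>-.02)&(T\[...,2\]<.012/T[...,2]>-.05)\&(T[...,2]<.01/' blk2.py; python3 blk2.py w6.png
```

```text
[0.46864037 0.30043142 0.18855448] yaw 45.85963942778559 tilt [ 4.07944515e-04  1.08097995e-04 -9.99999911e-01] [-0.19887963  0.39265917 -2.37108397] 0.05147925731926193
top plane slopes [-0.00275522 -0.00110426 -0.03306126] n 17571 of 19220
rect tool mm ((-0.33087730407714844, -0.3715019226074219), (52.477848052978516, 52.98456573486328), 0.0668257549405098)
dot tool mm [nan nan nan] 0 world [nan nan nan]blk2.py:18: RuntimeWarning: Mean of empty slice.
  print('dot tool mm',T[lab].mean(0)*1000,lab.sum(),'world',W[lab].mean(0))
  ret = um.true_divide(
```

The block is held level and centred to within 0.4 mm in the tool. I'm moving beside the dome, 100 mm off in tool x, so the wrist camera can see it past the block.

Request:
{"api": "step_arm", "payload": {"steps": [{"xyz": [-0.05,0.2,0],"turn": [0,0,0],"gripper": -1},{"xyz": [-0.1,0.4,0],"turn": [0,0,0],"gripper": -1},{"xyz": [-0.12,0.5,0],"turn": [0,0,0],"gripper": -1},{"xyz": [-0.12,0.5,0],"turn": [0,0,0],"gripper": -1},{"xyz": [-0.12,0.5,0],"turn": [0,0,0],"gripper": -1},{"xyz": [-0.12,0.5,0],"turn": [0,0,0],"gripper": -1},{"xyz": [-0.12,0.5,0],"turn": [0,0,0],"gripper": -1},{"xyz": [-0.12,0.5,0],"turn": [0,0,0],"gripper": -1},{"xyz": [-0.12,0.5,0],"turn": [0,0,0],"gripper": -1},{"xyz": [-0.12,0.5,0],"turn": [0,0,0],"gripper": -1},{"xyz": [-0.12,0.5,0],"turn": [0,0,0],"gripper": -1},{"xyz": [-0.12,0.5,0],"turn": [0,0,0],"gripper": -1},{"xyz": [-0.12,0.5,0],"turn": [0,0,0],"gripper": -1},{"xyz": [-0.12,0.5,0],"turn": [0,0,0],"gripper": -1},{"xyz": [-0.12,0.5,0],"turn": [0,0,0],"gripper": -1},{"xyz": [-0.12,0.5,0],"turn": [0,0,0],"gripper": -1},{"xyz": [0,0,0],"turn": [0,0,0],"gripper": -1},{"xyz": [0,0,0],"turn": [0,0,0],"gripper": -1},{"xyz": [0,0,0],"turn": [0,0,0],"gripper": -1}]}}

```text
time_s: 9.95
position: [0.6355, 0.0363, 0.1875]
tool_rot: [[0.696, 0.718, -0.002], [0.718, -0.696, 0.0], [-0.001, -0.002, -1.0]]
ft_force: [-0.0, 0.4, -1.9]
grip_width: 0.0515
```

```bash
cat > dome.py <<'E'
from h import *
import sys
n=sys.argv[1]
s=env.observe();R=s['tool_rot'];t=s['position'];print(t,R[:,2],s['ft_force'],s['grip_width'])
p,d,W,i=grab('wrist',n)
hsv=cv2.cvtColor(p,cv2.COLOR_RGB2HSV);H,S=hsv[...,0],hsv[...,1]
m=(H<13)&(S>100)&(np.hypot(W[...,0]-.581,W[...,1]+.0475)<.05)&(W[...,2]>.098)&(W[...,2]<.14)
c,e=sphere(W[m]); print('dome',c,e,m.sum(),'maxz',np.nanmax(W[m][:,2])); print('dome in tool mm',(c-t)@R*1000)
T=(W-t)@R*1000
b=(H>14)&(H<32)&(S>80)&(np.abs(T).max(-1)<60)&(np.abs(T[...,2]+33)<3)
print('block tool',cv2.minAreaRect(T[b][:,:2].astype(np.float32)),'world',cv2.minAreaRect((W[b][:,:2]*1000).astype(np.float32))[0])
p,d,W,i=grab('top'); hsv=cv2.cvtColor(p,cv2.COLOR_RGB2HSV);H,S=hsv[...,0],hsv[...,1]
E
python3 dome.py w7.png
```

```text
[0.63551726 0.03634528 0.18751855] [-1.88692466e-03  4.36165164e-04 -9.99998125e-01] [-0.0099731   0.42766635 -1.91975746] 0.05150324869899524
dome [ 0.581486   -0.05039315  0.0950908 ] 0.0005321549988260267 9564 maxz 0.13656097706195822
dome in tool mm [-99.7802594   21.79463519  92.49169682]
block tool ((-0.2286090850830078, -0.3712596893310547), (53.63285446166992, 52.75269317626953), 88.97045135498047) world (635.1512451171875, 36.42552947998047)
```

View pics/w7.png

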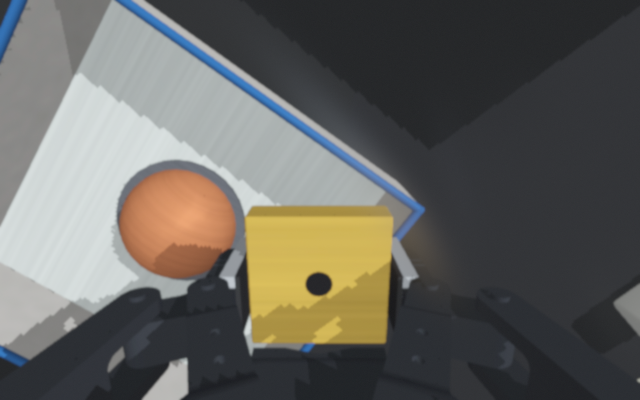

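The wrist view shows the dome at (180,222) and the held block with its dot at (318,284). I'm moving over the crown, and will check against both static cameras before lowering.

Request:
{"api": "step_arm", "payload": {"steps": [{"xyz": [-0.2,0.07,0],"turn": [0,0,0],"gripper": -1},{"xyz": [-0.35,0.07,0],"turn": [0,0,0],"gripper": -1},{"xyz": [-0.4,0.07,0],"turn": [0,0,0],"gripper": -1},{"xyz": [-0.4,0.07,0],"turn": [0,0,0],"gripper": -1},{"xyz": [-0.4,0.07,0],"turn": [0,0,0],"gripper": -1},{"xyz": [-0.35,0.07,0],"turn": [0,0,0],"gripper": -1},{"xyz": [-0.25,0.07,0],"turn": [0,0,0],"gripper": -1},{"xyz": [-0.14,0.065,0],"turn": [0,0,0],"gripper": -1},{"xyz": [0,0,0.4],"turn": [0,0,0],"gripper": -1},{"xyz": [0,0,0.4],"turn": [0,0,0],"gripper": -1},{"xyz": [0,0,0.3],"turn": [0,0,0],"gripper": -1},{"xyz": [0,0,0],"turn": [0,0,0],"gripper": -1},{"xyz": [0,0,0],"turn": [0,0,0],"gripper": -1},{"xyz": [0,0,0],"turn": [0,0,0],"gripper": -1}]}}

```text
time_s: 11.22
position: [0.5831, -0.0507, 0.1453]
tool_rot: [[0.696, 0.718, 0.001], [0.718, -0.696, -0.0], [0.001, 0.001, -1.0]]
ft_force: [-0.1, 0.1, -0.8]
grip_width: 0.0516
```

```bash
cat > chk.py <<'E'
from h import *
import sys
s=env.observe();R=s['tool_rot'];t=s['position'];print(t,R[:,2],s['ft_force'],s['grip_width'])
for n in ['top','scene','wrist']:
    p,d,W,i=grab(n,(sys.argv[1]+n+'.png') if len(sys.argv)>1 else None)
    hsv=cv2.cvtColor(p,cv2.COLOR_RGB2HSV);H,S=hsv[...,0],hsv[...,1]
    x,y,z=W[...,0],W[...,1],W[...,2]
    m=(H>14)&(H<32)&(S>80)&(np.hypot(x-.581,y+.0475)<.06)&(z>.135)&(z<.25)
    k=m.copy(); zm=np.median(z[m]) if m.any() else 0; k&=np.abs(z-zm)<.006
    if k.sum()>20: print(n,'block',np.round(cv2.minAreaRect((W[k][:,:2]*1000).astype(np.float32)),1) if 0 else cv2.minAreaRect((W[k][:,:2]*1000).astype(np.float32)),'z',zm,k.sum())
    m=(H>100)&(H<125)&(S>120)&(np.abs(z-.152)<.01)&(np.hypot(x-.581,y+.0475)<.2)
    if m.sum()>50: print(n,'rim',rect(W[m],.14,.17)[:3])
E
python3 chk.py c1
```

```text
[ 0.58310243 -0.05069657  0.14529489] [ 1.40823143e-03 -3.49116781e-04 -9.99998948e-01] [-0.05931394  0.10222389 -0.82387024] 0.051598796129643014
top rim (array([580.9, -47. ]), array([226.8, 228. ]), 10.7)
scene block ((588.5423583984375, -54.82219696044922), (52.96022415161133, 39.620826721191406), 49.647220611572266) z 0.177603082325348 229
scene rim (array([581.1, -48.3]), array([229.6, 228.2]), 10.7)
wrist block ((582.4349365234375, -50.61089324951172), (54.31207275390625, 52.78325271606445), 45.87905502319336) z 0.17843072540536065 18231
wrist rim (array([581.2, -49.7]), array([228.8, 227.5]), 11.2)
```

Request:
{"api": "step_arm", "payload": {"steps": [{"xyz": [-0.01,-0.025,0.1],"turn": [0,0,0],"gripper": -1},{"xyz": [0,0,0.2],"turn": [0,0,0],"gripper": -1},{"xyz": [0,0,0.2],"turn": [0,0,0],"gripper": -1},{"xyz": [0,0,0.1],"turn": [0,0,0],"gripper": -1},{"xyz": [0,0,0],"turn": [0,0,0],"gripper": -1},{"xyz": [0,0,0],"turn": [0,0,0],"gripper": -1},{"xyz": [0,0,0],"turn": [0,0,0],"gripper": -1}]}}

```text
time_s: 11.95
position: [0.5817, -0.0503, 0.1206]
tool_rot: [[0.696, 0.718, 0.0], [0.718, -0.696, -0.0], [0.0, 0.0, -1.0]]
ft_force: [-0.4, -0.2, -0.6]
grip_width: 0.0514
```

```bash
python3 chk.py; python3 -c "
from h import *
s=env.observe();print(s['position'],s['ft_force'])"
```

```text
[ 0.58173243 -0.05031386  0.1205515 ] [ 2.58347665e-04 -8.66721482e-05 -9.99999963e-01] [-0.40748557 -0.18326887 -0.58529705] 0.05135299524627681
top rim (array([580.9, -47.4]), array([226.9, 229.8]), 10.3)
scene block ((587.2391967773438, -56.570133209228516), (54.816612243652344, 40.481651306152344), 52.79362106323242) z 0.15279792631917133 219
scene rim (array([581.9, -48.4]), array([229., 228.]), 10.6)
wrist block ((581.1941528320312, -50.224876403808594), (54.129703521728516, 52.95698928833008), 46.145355224609375) z 0.1537620837636348 18255
wrist rim (array([556.4, -34.2]), array([257.2, 136.1]), 48.6)
[ 0.58175517 -0.05030932  0.12072765] [-0.47609806  0.54303729 -0.7901721 ]
```

Request:
{"api": "step_arm", "payload": {"steps": [{"xyz": [0,0,0.04],"turn": [0,0,0],"gripper": -1},{"xyz": [0,0,0.03],"turn": [0,0,0],"gripper": -1},{"xyz": [0,0,0.03],"turn": [0,0,0],"gripper": -1},{"xyz": [0,0,0],"turn": [0,0,0],"gripper": -1},{"xyz": [0,0,0],"turn": [0,0,0],"gripper": -1}]}}

```text
time_s: 12.52
position: [0.5818, -0.0502, 0.117]
tool_rot: [[0.696, 0.718, 0.001], [0.718, -0.696, -0.0], [0.001, 0.001, -1.0]]
ft_force: [-0.8, 0.4, 3.0]
grip_width: 0.0514
```

Request:
{"api": "step_arm", "payload": {"steps": [{"xyz": [0,0,0.012],"turn": [0,0,0],"gripper": -1},{"xyz": [0,0,0],"turn": [0,0,0],"gripper": -1}]}}

```text
time_s: 12.68
position: [0.5819, -0.0502, 0.1168]
tool_rot: [[0.696, 0.718, 0.001], [0.718, -0.696, -0.0], [0.001, 0.001, -1.0]]
ft_force: [-1.3, 0.2, 8.0]
grip_width: 0.0515
```

Request:
{"api": "step_arm", "payload": {"steps": [{"xyz": [0,0,0.012],"turn": [0,0,0],"gripper": -1},{"xyz": [0,0,0],"turn": [0,0,0],"gripper": -1}]}}

```text
time_s: 12.85
position: [0.5819, -0.0502, 0.1167]
tool_rot: [[0.696, 0.718, 0.002], [0.718, -0.696, -0.0], [0.001, 0.002, -1.0]]
ft_force: [-2.6, 2.9, 10.8]
grip_width: 0.0513
```

Request:
{"api": "step_arm", "payload": {"steps": [{"xyz": [0,0,-0.018],"turn": [0,0,0],"gripper": -1},{"xyz": [0,0,0],"turn": [0,0,0],"gripper": -1},{"xyz": [0,0,0],"turn": [0,0,0],"gripper": 0.24},{"xyz": [0,0,0],"turn": [0,0,0],"gripper": 0.27},{"xyz": [0,0,0],"turn": [0,0,0],"gripper": 0.3},{"xyz": [0,0,0],"turn": [0,0,0],"gripper": 0.35},{"xyz": [0,0,0],"turn": [0,0,0],"gripper": 0.42},{"xyz": [0,0,0],"turn": [0,0,0],"gripper": 0.5},{"xyz": [0,0,0],"turn": [0,0,0],"gripper": 0.6},{"xyz": [0,0,0],"turn": [0,0,0],"gripper": 0.7},{"xyz": [0,0,0],"turn": [0,0,0],"gripper": 0.7},{"xyz": [0,0,0],"turn": [0,0,0],"gripper": 0.7},{"xyz": [0,0,0],"turn": [0,0,0],"gripper": 0.7},{"xyz": [0,0,0],"turn": [0,0,0],"gripper": 0.7}]}}

```text
time_s: 14.02
position: [0.5816, -0.0503, 0.1162]
tool_rot: [[0.696, 0.718, 0.0], [0.718, -0.696, -0.0], [0.0, 0.0, -1.0]]
ft_force: [0.3, 0.4, -0.2]
grip_width: 0.0727
```

```bash
cat > tilt.py <<'E'
from h import *
import sys
s=env.observe();R=s['tool_rot'];t=s['position'];print(t,s['ft_force'],s['grip_width'])
for n in sys.argv[2:]:
    p,d,W,i=grab(n,sys.argv[1]+n+'.png')
    hsv=cv2.cvtColor(p,cv2.COLOR_RGB2HSV);H,S=hsv[...,0],hsv[...,1]
    m=(H>14)&(H<32)&(S>80)&(np.hypot(W[...,0]-.581,W[...,1]+.0475)<.05)&(W[...,2]>.14)&(W[...,2]<.165)
    Q=W[m];A=np.c_[Q[:,:2]-[.581,-.0475],np.ones(len(Q))];k=np.ones(len(Q),bool)
    for _ in range(5):
        c=np.linalg.lstsq(A[k],Q[k,2],rcond=None)[0];k=np.abs(A@c-Q[:,2])<.002
    print(n,'slope',c[:2],'z',c[2],'rect',cv2.minAreaRect((Q[k][:,:2]*1000).astype(np.float32)),k.sum())
E
python3 tilt.py t1 wrist
```

```text
[ 0.58158887 -0.0502665   0.11620268] [ 0.26211432  0.37116804 -0.1555015 ] 0.07265100991312093
wrist slope [0.00530544 0.00066986] z 0.14924200631211057 rect ((581.268310546875, -50.12077331542969), (52.360599517822266, 52.986141204833984), 46.073020935058594) 17603
```

The block is released and level (slope 0.005), centred at (581.3,-50.1) against a dome at (581.5,-50.4). I'm lifting straight up, then moving to the probe.

Request:
{"api": "step_arm", "payload": {"steps": [{"xyz": [0,0,-0.05],"turn": [0,0,0],"gripper": 0.8},{"xyz": [0,0,-0.1],"turn": [0,0,0],"gripper": 0.8},{"xyz": [0,0,-0.2],"turn": [0,0,0],"gripper": 0.8},{"xyz": [0,0,-0.3],"turn": [0,0,0],"gripper": 0.8},{"xyz": [0,0,-0.4],"turn": [0,0,0],"gripper": 0.8},{"xyz": [0,0,-0.5],"turn": [0,0,0],"gripper": 0.8},{"xyz": [0,0,-0.5],"turn": [0,0,0],"gripper": 0.8},{"xyz": [0,0,-0.5],"turn": [0,0,0],"gripper": 0.8},{"xyz": [0,0,-0.45],"turn": [0,0,0],"gripper": 0.8}]}}

```text
time_s: 14.82
position: [0.5816, -0.0502, 0.2384]
tool_rot: [[0.696, 0.718, 0.002], [0.718, -0.696, -0.0], [0.001, 0.001, -1.0]]
ft_force: [0.6, -0.7, 0.1]
grip_width: 0.0769
```

Request:
{"api": "step_arm", "payload": {"steps": [{"xyz": [-0.4,0.14,0],"turn": [0,0,0],"gripper": 1},{"xyz": [-0.5,0.18,0],"turn": [0,0,0],"gripper": 1},{"xyz": [-0.5,0.18,0],"turn": [0,0,0],"gripper": 1},{"xyz": [-0.5,0.18,0],"turn": [0,0,0],"gripper": 1},{"xyz": [-0.5,0.18,0],"turn": [0,0,0],"gripper": 1},{"xyz": [-0.5,0.18,0],"turn": [0,0,0],"gripper": 1},{"xyz": [-0.5,0.18,0],"turn": [0,0,0],"gripper": 1},{"xyz": [-0.5,0.18,0],"turn": [0,0,0],"gripper": 1},{"xyz": [-0.5,0.18,0],"turn": [0,0,0],"gripper": 1},{"xyz": [-0.5,0.18,0],"turn": [0,0,0],"gripper": 1},{"xyz": [-0.5,0.18,0],"turn": [0,0,0],"gripper": 1},{"xyz": [-0.5,0.18,0],"turn": [0,0,0],"gripper": 1},{"xyz": [-0.08,0,0],"turn": [0,0,0],"gripper": 1},{"xyz": [0,0,0],"turn": [0,0,0],"gripper": 1},{"xyz": [0,0,0],"turn": [0,0,0],"gripper": 1}]}}

```text
time_s: 16.07
position: [0.476, -0.2805, 0.2367]
tool_rot: [[0.697, 0.718, 0.001], [0.718, -0.697, -0.0], [0.0, 0.0, -1.0]]
ft_force: [-0.6, 0.7, -0.1]
grip_width: 0.0852
```

```bash
python3 tilt.py t2 top scene
python3 - <<'E'
from h import *
s=env.observe();R=s['tool_rot'];t=s['position'];print(t,R[:,2])
p,d,W,i=grab('wrist','w8.png'); x,y,z=W[...,0],W[...,1],W[...,2]
m=(np.hypot(x-.476,y+.280)<.03)&(z>.129)&(z<.142)
c,r=cv2.minEnclosingCircle((W[m][:,:2]*1000).astype(np.float32)); print('probe top',c,r,m.sum(),z[m].mean())
m=(np.abs(z-.06)<.004)&(np.hypot(x-.476,y+.280)<.07)
print('stand',rect(W[m],.05,.07)); c=np.r_[np.array(c)/1000,.135]; print('tool mm',(c-t)@R*1000)
E
```

```text
[ 0.47599747 -0.28050053  0.23666849] [-0.60650696  0.74109694 -0.13696845] 0.08516554528286902
top slope [0.00795798 0.01688505] z 0.14967140119150832 rect ((579.8470458984375, -47.19179153442383), (50.34943389892578, 51.299888610839844), 45.758995056152344) 197
scene slope [ 0.01529211 -0.00094725] z 0.1481304376652487 rect ((583.0079956054688, -49.54468536376953), (52.53487777709961, 51.404937744140625), 44.69853210449219) 264
[ 0.47624802 -0.28006207  0.23649666] [ 3.18928820e-04 -3.44907113e-05 -9.99999949e-01]
probe top (475.7143859863281, -282.17913818359375) 14.2962064743042 1138 0.13502722013416132
stand (array([ 476. , -282.6]), array([75.2, 75.3]), 81.8, 4572, np.float64(0.060247304491966684))
tool mm [ -1.91207156   1.06373025 101.49655476]
```

View pics/w8.png

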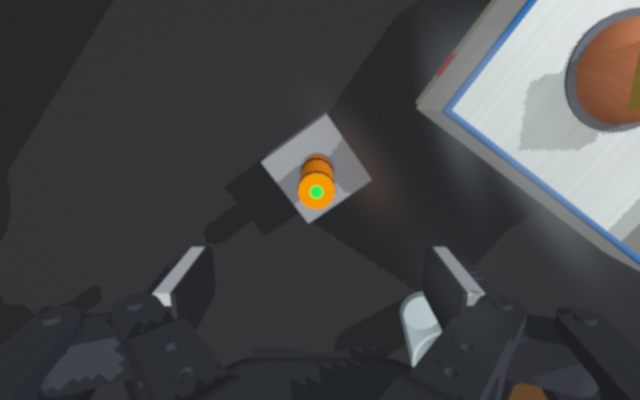

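The block is still balanced in both static views. In the wrist view the probe top is at (316,191), and the beaker at (420,310) is well clear. I'm centring and descending.

Request:
{"api": "step_arm", "payload": {"steps": [{"xyz": [-0.045,0.027,0.2],"turn": [0,0,0],"gripper": 1},{"xyz": [0,0,0.4],"turn": [0,0,0],"gripper": 1},{"xyz": [0,0,0.5],"turn": [0,0,0],"gripper": 1},{"xyz": [0,0,0.5],"turn": [0,0,0],"gripper": 1},{"xyz": [0,0,0.5],"turn": [0,0,0],"gripper": 1},{"xyz": [0,0,0.5],"turn": [0,0,0],"gripper": 1},{"xyz": [0,0,0.5],"turn": [0,0,0],"gripper": 1},{"xyz": [0,0,0.4],"turn": [0,0,0],"gripper": 1},{"xyz": [0,0,0.3],"turn": [0,0,0],"gripper": 1},{"xyz": [0,0,0.2],"turn": [0,0,0],"gripper": 1},{"xyz": [0,0,0.16],"turn": [0,0,0],"gripper": 1},{"xyz": [0,0,0],"turn": [0,0,0],"gripper": 1},{"xyz": [0,0,0],"turn": [0,0,0],"gripper": 1}]}}

```text
time_s: 17.3
position: [0.4756, -0.283, 0.0699]
tool_rot: [[0.696, 0.718, 0.0], [0.718, -0.696, -0.0], [0.0, 0.0, -1.0]]
ft_force: [-0.1, 0.4, 0.5]
grip_width: 0.0855
```

```bash
cat > pr.py <<'E'
from h import *
s=env.observe();R=s['tool_rot'];t=s['position'];print(t,R[:,2],s['ft_force'],s['grip_width'])
p,d,W,i=grab('wrist','w9.png'); T=(W-t)@R*1000
hsv=cv2.cvtColor(p,cv2.COLOR_RGB2HSV);H,S=hsv[...,0],hsv[...,1]
m=(np.hypot(T[...,0],T[...,1])<25)&(H>3)&(H<25)&(S>120)&(np.abs(T[...,2]+65)<12)
z=np.median(T[m][:,2]);k=m&(np.abs(T[...,2]-z)<3)
print('top tool',cv2.minEnclosingCircle(T[k][:,:2].astype(np.float32)),z,k.sum())
E
python3 pr.py
```

```text
[ 0.4755596  -0.28300399  0.0699444 ] [ 1.63829684e-04 -1.53168502e-04 -9.99999975e-01] [-0.1368617   0.36580763  0.48187917] 0.08545846172982093
top tool ((0.6558286547660828, -1.120628833770752), 14.13524055480957) -64.08163035802126 1826
```

Request:
{"api": "step_arm", "payload": {"steps": [{"xyz": [0.015,-0.025,0],"turn": [0,0,0],"gripper": 1},{"xyz": [0,0,0],"turn": [0,0,0],"gripper": -1},{"xyz": [0,0,0],"turn": [0,0,0],"gripper": -1},{"xyz": [0,0,0],"turn": [0,0,0],"gripper": -1},{"xyz": [0,0,0],"turn": [0,0,0],"gripper": -1},{"xyz": [0,0,0],"turn": [0,0,0],"gripper": -1},{"xyz": [0,0,0],"turn": [0,0,0],"gripper": -1},{"xyz": [0,0,0],"turn": [0,0,0],"gripper": -1},{"xyz": [0,0,0],"turn": [0,0,0],"gripper": -1},{"xyz": [0,0,0],"turn": [0,0,0],"gripper": -1}], "squeeze": 50}}

```text
time_s: 18.18
position: [0.4752, -0.2819, 0.07]
tool_rot: [[0.696, 0.718, 0.0], [0.718, -0.696, -0.0], [0.0, 0.0, -1.0]]
ft_force: [0.2, 1.5, 4.2]
grip_width: 0.0271
```

```bash
python3 pr.py
```

```text
[ 0.47522915 -0.281898    0.06999322] [ 4.17804109e-04 -1.74663931e-04 -9.99999897e-01] [0.17213004 1.53783432 4.16302219] 0.027074308141194648
top tool ((-0.44199925661087036, -2.38842511177063), 13.434141159057617) -64.84145971103885 2588
```

Request:
{"api": "step_arm", "payload": {"steps": [{"xyz": [0,0,-0.15],"turn": [0,0,0],"gripper": -1},{"xyz": [0,0,-0.25],"turn": [0,0,0],"gripper": -1},{"xyz": [0,0,-0.35],"turn": [0,0,0],"gripper": -1},{"xyz": [0,0,-0.4],"turn": [0,0,0],"gripper": -1},{"xyz": [0,0,-0.4],"turn": [0,0,0],"gripper": -1},{"xyz": [0,0,-0.4],"turn": [0,0,0],"gripper": -1},{"xyz": [0,0,-0.4],"turn": [0,0,0],"gripper": -1},{"xyz": [0,0,-0.4],"turn": [0,0,0],"gripper": -1},{"xyz": [0,0,-0.4],"turn": [0,0,0],"gripper": -1},{"xyz": [0,0,-0.4],"turn": [0,0,0],"gripper": -1},{"xyz": [0,0,-0.4],"turn": [0,0,0],"gripper": -1},{"xyz": [0,0,-0.4],"turn": [0,0,0],"gripper": -1},{"xyz": [0,0,-0.25],"turn": [0,0,0],"gripper": -1},{"xyz": [0,0,-0.15],"turn": [0,0,0],"gripper": -1},{"xyz": [0,0,0],"turn": [0,0,0],"gripper": -1},{"xyz": [0,0,0],"turn": [0,0,0],"gripper": -1},{"xyz": [0,0,0],"turn": [0,0,0],"gripper": -1}]}}

```text
time_s: 19.65
position: [0.4748, -0.2817, 0.259]
tool_rot: [[0.696, 0.718, -0.001], [0.718, -0.696, 0.001], [-0.0, -0.002, -1.0]]
ft_force: [-0.2, 0.1, -1.0]
grip_width: 0.0271
```

```bash
cat > pr2.py <<'E'
# probe in tool frame: fit axis of a cylinder surface (r=14) and nose from wrist + static views
from h import *
import sys
s=env.observe();R=s['tool_rot'];t=s['position'];print(t,R[:,2],s['ft_force'],s['grip_width'])
for n in ['wrist','scene','top']:
    p,d,W,i=grab(n,sys.argv[1]+n+'.png'); T=(W-t)@R*1000
    hsv=cv2.cvtColor(p,cv2.COLOR_RGB2HSV);H,S=hsv[...,0],hsv[...,1]
    m=(np.hypot(T[...,0],T[...,1])<30)&(H>3)&(H<25)&(S>120)&(T[...,2]>-90)&(T[...,2]<60)
    Q=T[m]
    if len(Q)<30: print(n,len(Q)); continue
    side=Q[Q[:,2]>Q[:,2].min()+4]
    f=lambda a:np.linalg.norm(np.c_[side[:,0]-a[0]-a[2]*side[:,2],side[:,1]-a[1]-a[3]*side[:,2]],axis=1)-14
    r=least_squares(f,[0,0,0,0],loss='soft_l1',f_scale=1)
    print(n,'axis x0,y0,sx,sy',np.round(r.x,3),'rms',np.std(f(r.x)),len(side),'z',np.percentile(Q[:,2],[1,99]),'at nose z=55:',r.x[:2]+55*r.x[2:])
    g=(np.hypot(T[...,0],T[...,1])<20)&(T[...,2]>20)&(T[...,2]<80)
    if g.any(): print('  lowest',np.percentile(T[g][:,2],[50,99,100]),g.sum())
E
python3 pr2.py p1
```

```text
[ 0.47478199 -0.28167858  0.25900397] [-0.00128791  0.00104348 -0.99999863] [-0.2227719   0.14686648 -1.02246311] 0.027138374675941275
wrist axis x0,y0,sx,sy [-0.222  0.806  0.003 -0.02 ] rms 2.1852706466975724 9424 z [-77.61712379  28.72284605] at nose z=55: [-0.07362383 -0.29333335]
  lowest [26.8417041  53.442108   54.69011683] 379
scene axis x0,y0,sx,sy [ 1.171 -0.723 -0.02  -0.004] rms 2.65661445804919 181 z [-72.06022957  33.53180234] at nose z=55: [ 0.08681035 -0.92595362]
  lowest [31.80105844 54.62748095 55.55859935] 65
top 0
```

View pics/p1wrist.png

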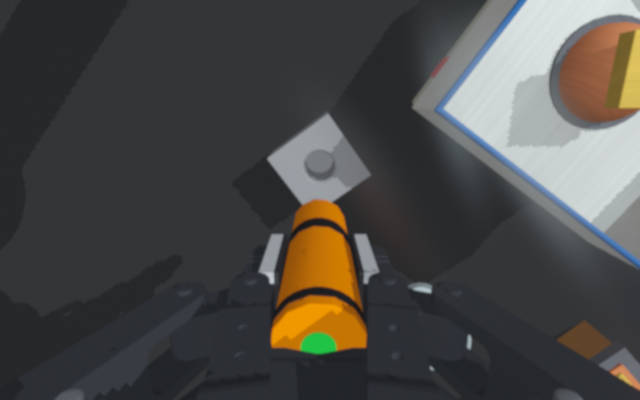

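The probe is upright in the grip, with its nose about 55 mm ahead of the TCP, and the block is visible on the dome at (625,70). I'm carrying it across with the nose at about z = 0.204.

Request:
{"api": "step_arm", "payload": {"steps": [{"xyz": [0.2,-0.07,0],"turn": [0,0,0],"gripper": -1},{"xyz": [0.35,-0.12,0],"turn": [0,0,0],"gripper": -1},{"xyz": [0.45,-0.16,0],"turn": [0,0,0],"gripper": -1},{"xyz": [0.45,-0.16,0],"turn": [0,0,0],"gripper": -1},{"xyz": [0.45,-0.16,0],"turn": [0,0,0],"gripper": -1},{"xyz": [0.45,-0.16,0],"turn": [0,0,0],"gripper": -1},{"xyz": [0.45,-0.16,0],"turn": [0,0,0],"gripper": -1},{"xyz": [0.45,-0.16,0],"turn": [0,0,0],"gripper": -1},{"xyz": [0.45,-0.16,0],"turn": [0,0,0],"gripper": -1},{"xyz": [0.45,-0.16,0],"turn": [0,0,0],"gripper": -1},{"xyz": [0.45,-0.16,0],"turn": [0,0,0],"gripper": -1},{"xyz": [0.45,-0.16,0],"turn": [0,0,0],"gripper": -1},{"xyz": [0.45,-0.16,0],"turn": [0,0,0],"gripper": -1},{"xyz": [0.3,-0.1,0],"turn": [0,0,0],"gripper": -1},{"xyz": [0.2,-0.055,0],"turn": [0,0,0],"gripper": -1},{"xyz": [0,0,0],"turn": [0,0,0],"gripper": -1},{"xyz": [0,0,0],"turn": [0,0,0],"gripper": -1},{"xyz": [0,0,0],"turn": [0,0,0],"gripper": -1}]}}

```text
time_s: 21.3
position: [0.5816, -0.0517, 0.2597]
tool_rot: [[0.697, 0.717, -0.0], [0.717, -0.697, -0.0], [-0.0, -0.0, -1.0]]
ft_force: [0.0, -1.1, -0.9]
grip_width: 0.0269
```

```bash
python3 pr2.py p2; python3 tilt.py p2b wrist scene
```

```text
[ 0.58157737 -0.05167869  0.25972051] [-2.92980848e-04 -2.27587311e-04 -9.99999931e-01] [ 0.0142478  -1.13687263 -0.93721242] 0.026859531348878397
wrist axis x0,y0,sx,sy [-0.205  0.847  0.003 -0.02 ] rms 2.1940946293862758 9413 z [-77.48652058  29.83497717] at nose z=55: [-0.01863062 -0.24052943]
  lowest [26.80648044 53.07175377 53.76190645] 372
scene axis x0,y0,sx,sy [ 0.769 -0.257 -0.011  0.006] rms 1.7228565620001275 203 z [-77.74230379  31.57133472] at nose z=55: [0.16408647 0.07354626]
  lowest [31.19669362 54.78232783 55.0936039 ] 55
top axis x0,y0,sx,sy [ 0.492 -1.866  0.012 -0.005] rms 2.9078731646419094 47 z [-43.43224063  30.82634466] at nose z=55: [ 1.14038737 -2.13894239]
  lowest [27.59203855 33.7081771  33.81185799] 5
[ 0.58158651 -0.05173205  0.25983973] [ 0.19747664  0.25694682 -1.45823897] 0.026879394776026383
wrist slope [0.0056251  0.00165913] z 0.14920628726850244 rect ((581.244384765625, -50.119224548339844), (52.09103012084961, 51.36151885986328), 46.18865203857422) 3708
scene slope [-0.00475399  0.00165298] z 0.14807441103212138 rect ((582.9235229492188, -49.332889556884766), (52.43632507324219, 50.97975158691406), 46.357364654541016) 281
```

View pics/p2wrist.png

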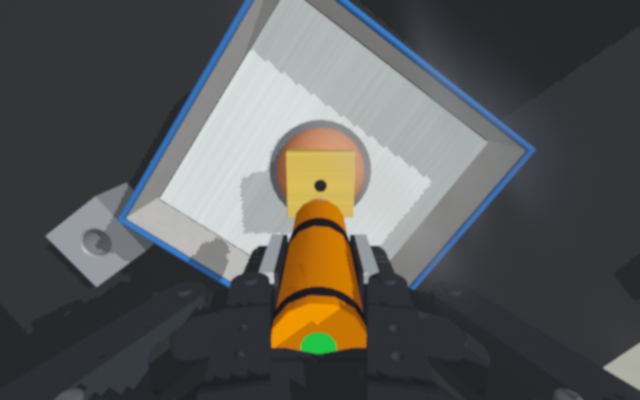

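The nose hangs over the block, whose dot is at (320,186). I'm trimming sideways by about 1 mm and lowering in two stages.

Request:
{"api": "step_arm", "payload": {"steps": [{"xyz": [0.025,-0.02,0.1],"turn": [0,0,0],"gripper": -1},{"xyz": [0,0,0.2],"turn": [0,0,0],"gripper": -1},{"xyz": [0,0,0.2],"turn": [0,0,0],"gripper": -1},{"xyz": [0,0,0.2],"turn": [0,0,0],"gripper": -1},{"xyz": [0,0,0.15],"turn": [0,0,0],"gripper": -1},{"xyz": [0,0,0.1],"turn": [0,0,0],"gripper": -1},{"xyz": [0,0,0],"turn": [0,0,0],"gripper": -1},{"xyz": [0,0,0],"turn": [0,0,0],"gripper": -1},{"xyz": [0,0,0],"turn": [0,0,0],"gripper": -1}]}}

```text
time_s: 22.3
position: [0.5821, -0.0498, 0.2221]
tool_rot: [[0.696, 0.718, 0.001], [0.718, -0.696, -0.0], [0.0, 0.001, -1.0]]
ft_force: [0.5, 0.9, -2.1]
grip_width: 0.027
```

```bash
python3 pr2.py p3; python3 tilt.py p3b wrist scene; python3 -c "
import cv2;a=cv2.imread('pics/p3scene.png')[150:280,230:360];cv2.imwrite('pics/p3c.png',cv2.resize(a,None,fx=4,fy=4,interpolation=2))"
```

```text
[ 0.58211135 -0.04977556  0.22214236] [ 7.2234178e-04 -1.9764065e-04 -9.9999972e-01] [ 0.46034755  0.9207517  -2.06739142] 0.02699091866127074
wrist axis x0,y0,sx,sy [-0.23   0.815  0.003 -0.02 ] rms 2.186824810459377 9466 z [-77.60480451  29.76635979] at nose z=55: [-0.06728163 -0.28225844]
  lowest [72.72178476 74.42864344 75.39199911] 2047
scene axis x0,y0,sx,sy [ 0.837 -0.535 -0.005  0.004] rms 1.8670161343267047 191 z [-72.80965188  33.80068339] at nose z=55: [ 0.54080055 -0.31353674]
  lowest [73.274898   77.39024419 78.70401423] 180
top 21
[ 0.58204586 -0.04976878  0.22214572] [-0.22315152  0.20020804 -1.36280876] 0.026604115281029916
wrist slope [0.00611155 0.00065816] z 0.14921802588751615 rect ((581.232421875, -50.121986389160156), (52.15700912475586, 51.9761962890625), 46.11298751831055) 4144
scene slope [-0.00987049  0.01721511] z 0.1484388917509395 rect ((583.6272583007812, -48.46324920654297), (53.06399154663086, 51.17839050292969), 44.07500076293945) 210
```

View pics/p3c.png

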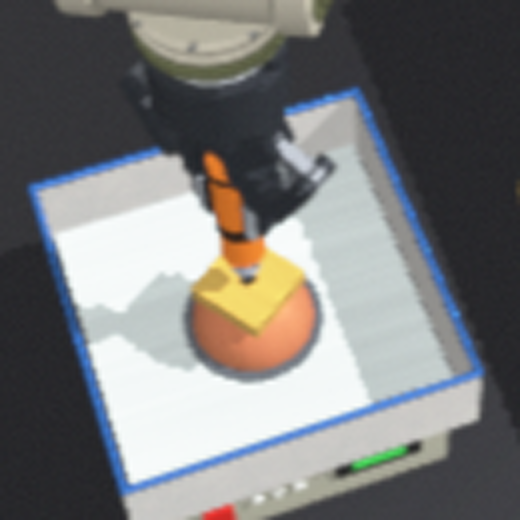

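Request:
{"api": "step_arm", "payload": {"steps": [{"xyz": [0,0.015,0.06],"turn": [0,0,0],"gripper": -1},{"xyz": [0,0,0.06],"turn": [0,0,0],"gripper": -1},{"xyz": [0,0,0.06],"turn": [0,0,0],"gripper": -1},{"xyz": [0,0,0],"turn": [0,0,0],"gripper": -1},{"xyz": [0,0,0],"turn": [0,0,0],"gripper": -1},{"xyz": [0,0,0],"turn": [0,0,0],"gripper": -1},{"xyz": [0,0,0],"turn": [0,0,0],"gripper": -1},{"xyz": [0,0,0],"turn": [0,0,0],"gripper": -1}]}}

```text
time_s: 23.22
position: [0.5824, -0.0502, 0.2147]
tool_rot: [[0.696, 0.718, 0.0], [0.718, -0.696, -0.0], [0.0, 0.0, -1.0]]
ft_force: [-0.1, -0.7, -2.1]
grip_width: 0.0269
```

```bash
python3 pr2.py p4; python3 tilt.py p4b wrist
```

```text
[ 0.58240348 -0.05017893  0.21468045] [ 2.07575645e-04 -8.53591252e-05 -9.99999975e-01] [-0.05082848 -0.71722479 -2.07990198] 0.026912947423612776
wrist axis x0,y0,sx,sy [-0.219  0.792  0.003 -0.02 ] rms 2.1884928563523722 9507 z [-77.52812406  29.40011937] at nose z=55: [-0.06437409 -0.30557559]
  lowest [65.26736282 66.91980489 67.74990931] 2008
scene axis x0,y0,sx,sy [ 0.683 -0.523 -0.009  0.008] rms 1.6339681220883617 198 z [-79.97233153  37.00071067] at nose z=55: [ 0.20415817 -0.0779645 ]
  lowest [65.69848894 70.58653714 71.44194816] 165
top 19
[ 0.58237007 -0.05014001  0.21464742] [-0.52814939  0.14914915 -1.06742175] 0.027129239490110334
wrist slope [ 0.00479197 -0.00040104] z 0.14923610877284257 rect ((581.3472290039062, -50.1449089050293), (52.04658508300781, 52.37936782836914), 46.20925521850586) 4229
```

The gap is about 10.5 mm (block top at tool z 65.5, nose at 55) and the sideways error about 1 mm. Probe and block are both still, so I'm handing in.

```bash
python3 -c "
from h import *
order.close_job(); s=env.observe(); print(s['time_s'],s['position'],s['grip_width'])"
```

```text
the job is handed in; nothing more can be done
the job is handed in; nothing more can be done
```

The brass block is balanced on the dome, and the arm is holding the probe upright above it. I handed the job in at about 23 s of the 64 s allowed; no verdict was reported.

**Last checks**
- **Block:** it sits level (slope about 0.005), with its centre within about 0.5 mm of the crown as the wrist camera saw it.
- **Probe:** it is gripped at 27 mm opening, about 0.02 rad or less from upright. The nose is about 10.5 mm above the block and about 1 mm off its centre.
- **Bystanders:** the bottle, beaker and jar were never approached. I did not re-measure them at the end.

**What failed or disagreed**
- **First grasp missed:** the jaws closed above the block, which did not move. The fingertips turned out to be about 9 mm behind the reported TCP, not 19 mm ahead of it as described, an error of about 28 mm. I used the measured offset from then on, and both grasps worked.
- **Cameras disagree by 2–3 mm:** the wrist camera and the fixed cameras differ by that much, mainly in y. I took the dome, block and probe positions from the wrist camera, so a constant offset cancels out.

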